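# Put the embossing plate away in the drawer

## Task

Put the flat metal embossing plate away. It lies between the guide rails of the press bed where fingers cannot get at its sides, so push it along the bed until one end hangs well out over the bed's edge, leave it resting there for a moment, then grip that end, lay the plate down flat in the open drawer without letting it drop, and push the drawer fully shut. Keep the plate clear of the table top throughout, and leave the small closed box, the jar and the hammer where they are.

Things in the scene. Friction and masses are not known exactly. Their poses are not given: they have to be found in the camera images.
- plate: Flat steel-coloured rectangular plate, the part to put away: 60 mm wide (its x), 160 mm long (its y), 6 mm thick (z, upward), about 0.3 kg, with a shallow engraved border and three rings on top. Origin: centre of its underside. At the start it lies wholly on the bed between the rails, its length along the bed's y. It balances on the bed's edge until about 80 mm hang out.
- bed: Fixed dark steel press bed: a block 94 mm (its x) by 220 mm (its y), its top face, on which the plate lies, 60 mm above the table. Two grey guide rails 12 mm wide and 14 mm high (tops 74 mm above the table) run along its y over the whole length of both long sides, leaving a channel 66 mm wide, open at both ends. Origin: centre of the underside, on the table; the ends are at y = -110 mm and +110 mm, the channel is centred on x = 0.
- cab_drawer0 (a joint): How far the drawer of the low plywood cabinet is open, in m: 0 fully shut, up to 0.213. It starts about 0.165 to 0.195 open. It slides along the cabinet's x with about 1 N of friction, stays where it is left and has no latch.
- drawer_floor (a point): Point on the upper face of the drawer's floor (22 mm above the table), midway across, 70 mm behind the inner face of its front wall, moving with the drawer; z upward, -x towards its front (the way it opens), y across. Inside it measures 255 mm (x) by 238 mm (y); walls 6 mm thick rise 41 mm above the floor. Opened by q metres, the part from x = -0.07 m to x = q - 0.076 m is open from above; the rest is under the cabinet's top.
- cab_drawer0_handle (a point): Middle of the drawer's horizontal steel bar handle (120 mm long along y, about 10 mm thick), 35 mm in front of the front panel (15 mm thick, 274 mm wide); moves with the drawer, same axes as drawer_floor. The fixed cabinet behind is 300 mm deep (x), 280 mm wide (y) and 85 mm high.
- plate_end0 (a point): Middle of the underside of the plate's end at its -y (80 mm from its origin).
- plate_end1 (a point): The same at its +y end.
- giftbox: Loose closed blue box, 90 x 130 x 40 mm, origin at the centre of its underside. Leave alone.
- jar: Loose closed jar, 68 mm diameter, 85 mm high, origin at the centre of its underside. Leave alone.
- hammer: Loose hammer lying on the table, about 260 mm long, handle towards its -x. Leave alone.

How it is judged:
By the outcome, as a careful person would: the job done as asked, in the order asked, and still so for the second after the job is handed in, with the robot touching nothing.
It also fails if it takes over 72 s, if anything falls off the work surface, if the arm or the gripper's body presses on something with over 40 N, if the wrist force passes 120 N, or if a joint passes its speed limit or range.

## Robot

A 6-joint arm with a two-finger parallel gripper is mounted at the origin on the work surface. World frame = base frame: x ahead of the robot, y to its left, z up, the work surface at z = 0. Lengths are in m, angles in rad, forces in N, time in s.
With the tool pointing down it reaches from about 0.35 to 0.8 m from the base axis. Payload 7.3 kg.
Tool frame: the origin (TCP) lies at the very end of the fingers, on their centre line; the grasp point (between the pads) lies 19 mm behind it; y points along the fingers, z is the direction in which the jaws open and shut, and the axes are right-handed (so a half turn about y gives the same grasp; the last joint's range is limited). The gripper opens to 85 mm and grips with 20 to 120 N. Pads are 22 mm wide; open, the fingers measure 114 mm over their backs; the gripper's body (76 mm by 85 mm) begins 54 mm behind the grasp point. The pads swing forward as they close: fully open they stand 13 mm farther back than shut.
Start: joints at [-1.451, 0.342, 1.524, -0, 1.275, -0.146], TCP at [0.138, -0.507, 0.231] pointing down, gripper open.
Joint ranges: [-2.53, 2.53], [-0.77, 2.02], [0.04, 2.7], [-1, 4.14], [0.28, 2.66], [-3.11, 3.11]. Speed limits (rad/s): [2.57, 2.57, 3.14, 3.14, 3.14, 3.14].

## Interface

Orientations are given as a unit quaternion [w, x, y, z].
In Python, from bench import manip gives the robot as it stands. The module is installed in compiled form; this text tells all that it offers.
- The arm moves only by the shell command python3 -m handwheel 'ROWS' [FORCE]. ROWS is a JSON object of lists of equal length, an entry for each row: "translation": the shift along the tool's x, y, z in cm, a list of three; "delta_rot": the turn, a rotation vector about the tool's x, y, z in rad, a list of three; "gripper": the closure, from 0 (fully open) to 1 (shut). In form: {"translation": [[dx, dy, dz], ...], "delta_rot": [[rx, ry, rz], ...], "gripper": [gripper, ...]}. A call has 1 to 5 rows; each row is the pose to reach, as a shift and turn from the pose commanded when the call began, along the tool's axes at that moment; what a row does not reach only later rows make up. A row lasts 1/12 s, in which the tool goes at most 41.7 mm and 7.16 degrees, less where a joint would pass 70% of its speed; a pose out of reach is approached as far as the arm can. A call with a gripper value outside its range is refused whole. The fingers move at their own pace and stop on an object; FORCE is the grip in N (left out, the last holds). Time passes only in rows, so rows that repeat a pose let the fingers close. It gives the time, the measured TCP pose, the force and the opening at its end, in the units of the state.
- manip.observe(): the state, without advancing time (a new reading comes with each control period).
- manip.camera(name): name is "side" or "top" or "wrist"; returns a dict with "img" (480x640x3 uint8, red, green, blue), "range_z" (480x640 float32, m along the optical axis (not along the pixel's ray), 0 where there is no reading), "fov_y" (degrees; the focal length in pixels is half the picture's height over the tangent of half this angle, whatever the lens; pixels are square), "cx", "cy" (the principal point, pixels), "xyz" and "orientation" of the camera in the world. Camera axes: x right, y down, z forward; pixel columns grow to the right and rows downward; lengths in m; the calibration is good to about 2 mm. A picture is of the moment at which its call begins.
- manip.job_done(): hands the job in, once; it reports no verdict.
The state is a dict: "t": time; "joint_positions": joint angles; "joint_velocities": joint speeds; "joint_torque": joint torques, N m; "position": TCP position; "ee_rot": TCP orientation; "ft_force": force on the tool from outside, world axes, zero at the start; "ft_torque": the same for the moment, N m; "width": finger opening in m.
Only numpy, scipy, OpenCV 4.12 (cv2) and the standard library are available. Lean on these libraries where they do the work, as an engineer would, in place of code of your own. Each camera call takes 0.05 s, during which the arm holds its last target.

## Working session

There is one attempt and no reset: what is moved stays moved. The work goes in short steps, Python scripts to look and compute and a shell command to move; the robot and the scene stay as the last step left them, time stands still between calls to the robot, and variables do not carry over. Pictures are saved under pics/ and viewed, and the job is handed in when it is done.

```bash
mkdir -p pics
python3 - <<'E'
from bench import manip
import cv2,numpy as np
s=manip.observe();print({k:np.round(v,4).tolist() for k,v in s.items()})
for n in ["side","top","wrist"]:
    c=manip.camera(n);cv2.imwrite(f"pics/{n}0.png",c["img"][:,:,::-1]);np.savez(f"{n}0.npz",**c)
    print(n,c["fov_y"],c["cx"],c["cy"],c["xyz"],c["orientation"])
E
```

```text
{'t': 0.0, 'joint_positions': [-1.451, 0.3428, 1.5251, 0.0, 1.2754, -0.146], 'joint_velocities': [-0.001, -0.0004, 0.0009, -0.0019, -0.0003, 0.0002], 'joint_torque': [-0.0, -43.3675, -24.6013, -0.0001, 0.0078, 0.0], 'position': [0.1379, -0.5061, 0.2306], 'ee_rot': [0.0937, -0.0937, 0.7014, -0.7003], 'ft_force': [-0.0679, 0.2461, -0.1135], 'ft_torque': [-0.0277, 0.0288, 0.0042], 'width': 0.0854}
side 50.039680084220635 316.33467229834963 242.5341365666969 [0.30188867 0.83809332 0.59297985] [ 0.06058828 -0.1322029   0.86199344 -0.48561174]
top 55.27670335754386 323.86331030174 244.0605594233311 [0.38260432 0.00406832 0.99002918] [ 0.05414472 -0.69904373  0.71189058 -0.04022463]
wrist 65.39385492439106 323.0294205938873 239.9620799035581 [ 0.21820102 -0.48396587  0.37345531] [ 0.12682193  0.78413909 -0.59937263 -0.09896735]
```

View pics/top0.png

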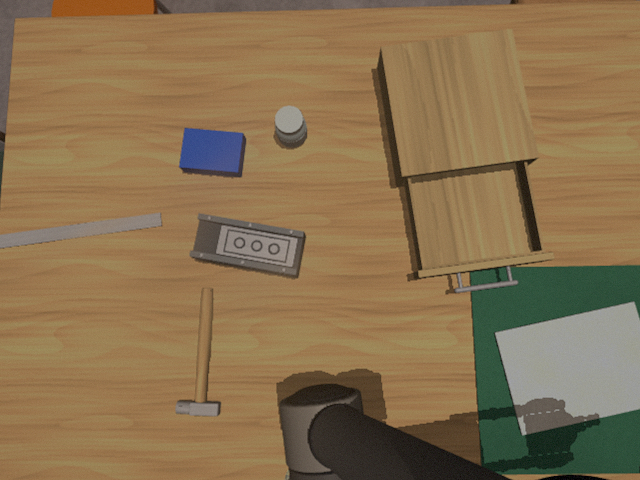

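View pics/side0.png

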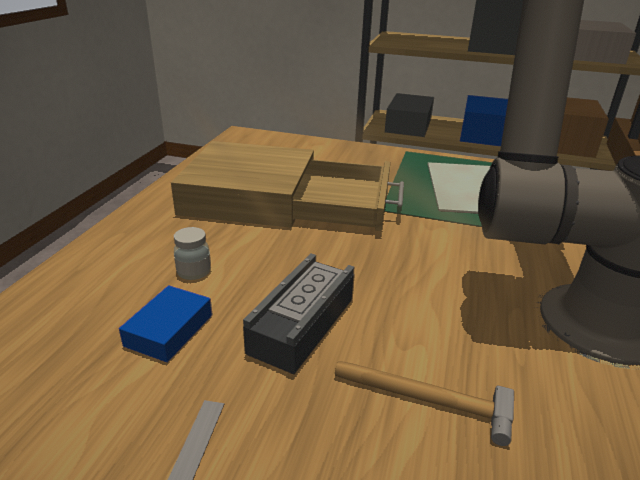

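View pics/wrist0.png

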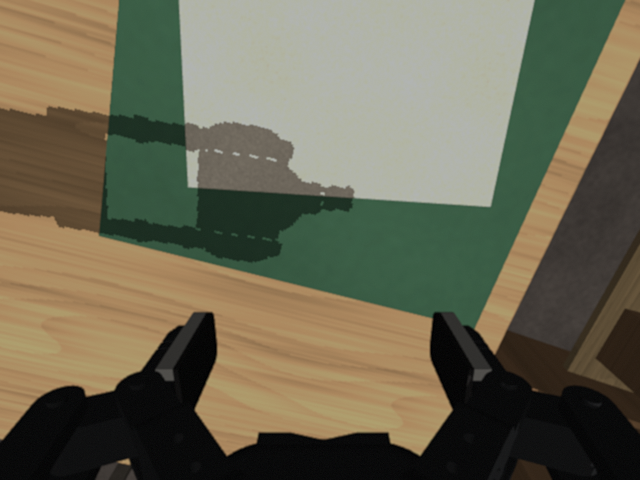

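The top view shows the bed around (247,245), with the plate shifted to its right end (world -y) and free channel at the left. The drawer is open at (475,215), with its handle at (487,283). The jar, box and hammer are clear of the push line. Next I'll measure positions.

```bash
cat > h.py <<'E'
import numpy as np,cv2
from scipy.spatial.transform import Rotation as R
def rot(q): return R.from_quat([q[1],q[2],q[3],q[0]]).as_matrix()
def f(c): return 240/np.tan(np.radians(float(c["fov_y"]))/2)
def onz(c,px,z):
    px=np.atleast_2d(px).astype(float);d=np.c_[(px[:,0]-c["cx"])/f(c),(px[:,1]-c["cy"])/f(c),np.ones(len(px))]@rot(c["orientation"]).T
    o=np.array(c["xyz"]);return o+d*((z-o[2])/d[:,2])[:,None]
def cloud(c):
    v,u=np.mgrid[0:480,0:640];Z=c["range_z"]
    P=np.stack([(u-c["cx"])/f(c)*Z,(v-c["cy"])/f(c)*Z,Z],-1)@rot(c["orientation"]).T+np.array(c["xyz"])
    P[Z==0]=np.nan;return P
def proj(c,p):
    q=(np.atleast_2d(p)-np.array(c["xyz"]))@rot(c["orientation"]);return np.c_[q[:,0]/q[:,2]*f(c)+c["cx"],q[:,1]/q[:,2]*f(c)+c["cy"]]
def tool(s): # cols = tool axes in world
    return rot(s["ee_rot"])
E
python3 - <<'E'
from h import *
from bench import manip
s=manip.observe();print(np.round(tool(s),3))
c=dict(np.load("top0.npz"));P=cloud(c);img=c["img"].astype(int)
np.set_printoptions(precision=4,suppress=True)
sub=img[200:290,180:315];
sat=sub.max(2)-sub.min(2)
def rect(m,z,off):
    m=cv2.morphologyEx(m.astype(np.uint8),cv2.MORPH_OPEN,np.ones((2,2)))
    cs,_=cv2.findContours(m,cv2.RETR_EXTERNAL,cv2.CHAIN_APPROX_NONE);k=max(cs,key=cv2.contourArea)
    w=onz(c,k[:,0,:]+off,z)[:,:2].astype(np.float32)
    r=cv2.minAreaRect(w*1000);print(r, cv2.boxPoints(r).round(1).tolist())
rect((sat<22)&(sub.mean(2)>150),.066,[180,200]) # plate
for t in (120,135): rect((sat<22)&(sub.mean(2)>t),.066,[180,200])
# bed: height mask from depth
z=P[200:290,180:315,2];rect((z>.05)&(z<.085),.074,[180,200])
print("rows of bed image brightness", sub[45,::4].mean(1).astype(int), sat[45,::4])
print("z line",(z[45,::4]*1000).round(0))
for n,(u,v) in dict(handle=(487,283),floor=(475,215),front=(487,264),cabtop=(455,110)).items(): print(n,P[v-1:v+2,u-1:u+2].mean((0,1)))
print((P[240:295,487]*1000).round(0)[:,[0,2]].tolist())
big=cv2.resize(c["img"][190:300,180:560,::-1],None,fx=2.1,fy=2.1,interpolation=cv2.INTER_CUBIC);cv2.imwrite("pics/crop.png",big)
E
```

```text
[[-0.965 -0.     0.263]
 [-0.263  0.001 -0.965]
 [-0.    -1.    -0.001]]Traceback (most recent call last):
  File "<stdin>", line 13, in <module>
  File "<stdin>", line 10, in rect
ValueError: max() iterable argument is empty
```

```bash
cat > meas.py <<'E'
from h import *
np.set_printoptions(precision=4,suppress=True,linewidth=150)
c=dict(np.load("top0.npz"));P=cloud(c);img=c["img"].astype(int)
sub=img[200:290,180:315];sat=sub.max(2)-sub.min(2)
def rect(m,z,off):
    m=cv2.morphologyEx(m.astype(np.uint8),cv2.MORPH_OPEN,np.ones((2,2)))
    cs,_=cv2.findContours(m,cv2.RETR_EXTERNAL,cv2.CHAIN_APPROX_NONE);k=max(cs,key=cv2.contourArea)
    w=onz(c,k[:,0,:]+off,z)[:,:2].astype(np.float32)
    r=cv2.minAreaRect(w*1000);print(np.round(r[0],1),np.round(r[1],1),round(r[2],1), cv2.boxPoints(r).round(1).tolist())
print("lum",sub[45,::4].mean(1).astype(int), sat[45,::4])
z=P[200:290,180:315,2]
print("z line",(z[45,::4]*1000).round(0))
rect((z>.04)&(z<.1),.074,[180,200])
for t in (110,120,130):
  try: rect((sat<25)&(sub.mean(2)>t),.066,[180,200])
  except Exception as e: print(e)
for n,(u,v) in dict(handle=(487,283),floor=(475,215),front=(487,264),cabtop=(455,110)).items(): print(n,P[v-1:v+2,u-1:u+2].mean((0,1)))
print((P[240:295,487]*1000).round(0)[:,[0,2]].astype(int).tolist())
big=cv2.resize(c["img"][190:300,180:560,::-1],None,fx=2.1,fy=2.1,interpolation=cv2.INTER_CUBIC);cv2.imwrite("pics/crop.png",big)
E
python3 meas.py
```

```text
lum [119 119 118 122  79  80  77  77  75  73 134 100 135 136 102 141  85 136  82 138 107 140 123 111  97 148 146  87 138 106  83  94 119 119] [72 71 69 71 21 19 20 15 14 15 17 14 15 15 15 15 10 16 14 16 11 16 16 13 13 18 16 13 17 17 16 56 75 76]
z line [-0. -5.  2. -2. 59. 58. 60. 58. 59. 57. 64. 68. 65. 66. 65. 66. 64. 64. 66. 65. 63. 65. 65. 64. 66. 63. 66. 65. 65. 60. 63.  0. -4. -4.]
[505.6 176. ] [222.5  93.4] 78.8 [[438.20001220703125, 75.9000015258789], [529.9000244140625, 57.79999923706055], [573.0, 276.1000061035156], [481.3999938964844, 294.20001220703125]]
[504.6 157.2] [158.8  60.2] 78.9 [[459.70001220703125, 85.0999984741211], [518.9000244140625, 73.5], [549.4000244140625, 229.39999389648438], [490.29998779296875, 241.0]]
[504.4 157.1] [123.7  41. ] 79.1 [[472.6000061035156, 100.19999694824219], [512.9000244140625, 92.5], [536.2000122070312, 214.0], [495.8999938964844, 221.8000030517578]]
[504.6 156.6] [122.3  39.6] 79.0 [[473.3999938964844, 100.4000015258789], [512.2999877929688, 92.80000305175781], [535.7999877929688, 212.89999389648438], [496.8999938964844, 220.5]]
handle [nan nan nan]
floor [ 0.5693 -0.302   0.021 ]
front [ 0.4596 -0.3036  0.072 ]
cabtop [ 0.7782 -0.2543  0.0841]
[[515, 19], [513, 21], [511, 19], [509, 19], [507, 18], [505, 17], [502, 19], [500, 22], [498, 21], [495, 24], [493, 22], [492, 19], [489, 23], [487, 21], [485, 20], [483, 20], [481, 22], [479, 21], [473, 63], [470, 63], [468, 64], [466, 73], [464, 72], [461, 74], [460, 71], [458, 73], [455, 76], [454, 72], [452, 70], [453, 30], [453, 2], [451, 0], [449, -1], [446, 3], [444, 1], [442, 2], [440, 2], [438, -1], [435, 2], [433, 2], [431, 0], [429, 3], [427, 3], [425, 1], [421, 48], [419, 51], [417, 55], [415, 50], [413, 50], [412, 0], [410, -3], [408, 2], [406, 2], [404, 3], [402, 1]]
```

View pics/crop.png

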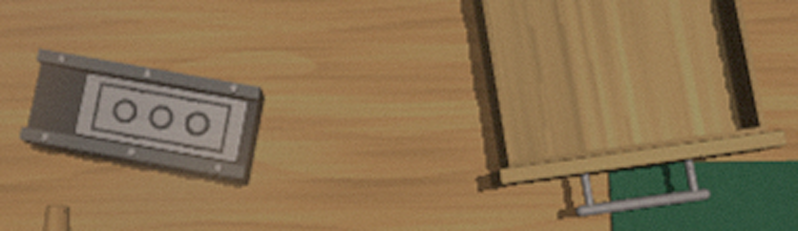

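```bash
cat > go.py <<'E'
import sys
from h import *
from bench import manip
# go.py x y z yaw(deg, direction of tool z in world); tool y down
x,y,z,yaw=map(float,sys.argv[1:5]);a=np.radians(yaw)
s=manip.observe();T=tool(s)
zt=np.array([np.cos(a),np.sin(a),0]);yt=np.array([0,0,-1.]);G=np.c_[np.cross(yt,zt),yt,zt]
d=T.T@(np.array([x,y,z])-s["position"])*100
print("shift cm",d.round(2),"rot",R.from_matrix(T.T@G).as_rotvec().round(3),"| pos",np.round(s["position"],4),"t",round(s["t"],2),"F",np.round(s["ft_force"],1),"w",round(s["width"],4))
E
python3 - <<'E'
from h import *
np.set_printoptions(precision=4,suppress=True)
c=dict(np.load("top0.npz"));P=cloud(c)
h=onz(c,[[456.2,290],[517.1,281.9]],.05);print("handle",h[:,:2],h[:,:2].mean(0))
m=np.zeros((480,640),bool);m[20:185,370:560]=1
m&=(P[...,2]>.078)
cs,_=cv2.findContours(m.astype(np.uint8),cv2.RETR_EXTERNAL,cv2.CHAIN_APPROX_NONE);k=max(cs,key=cv2.contourArea)
r=cv2.minAreaRect((onz(c,k[:,0],.085)[:,:2]*1000).astype(np.float32));print(r,cv2.boxPoints(r))
m[:]=0;m[235:285,400:565]=1;m&=(P[...,2]>.067)
cs,_=cv2.findContours(m.astype(np.uint8),cv2.RETR_EXTERNAL,cv2.CHAIN_APPROX_NONE);k=max(cs,key=cv2.contourArea)
r=cv2.minAreaRect((onz(c,k[:,0],.074)[:,:2]*1000).astype(np.float32));print("front",r,cv2.boxPoints(r))
E
python3 go.py .45 -.2 .22 -50; python3 go.py .522 .258 .15 -11.2
```

```text
handle [[ 0.4097 -0.2455]
 [ 0.4239 -0.3693]] [ 0.4168 -0.3074]
((795.77197265625, -259.4819030761719), (286.9837646484375, 281.32525634765625), 6.792896747589111) [[ 636.6497 -136.7791]
 [ 669.925  -416.1295]
 [ 954.8943 -382.1848]
 [ 921.6189 -102.8344]]
front ((457.87200927734375, -298.963134765625), (15.024441719055176, 273.1048889160156), 6.759342193603516) [[ 434.3399 -164.244 ]
 [ 466.4842 -435.4506]
 [ 481.4041 -433.6823]
 [ 449.2599 -162.4756]]
shift cm [-38.16   1.11 -21.36] rot [ 0.001 -0.432 -0.   ] | pos [ 0.1379 -0.5063  0.2308] t 0.15 F [-0.2 -0.7 -0.1] w 0.0853
shift cm [-57.13   8.16 -63.65] rot [ 1.00e-03 -1.11e+00 -1.00e-03] | pos [ 0.1379 -0.5063  0.2308] t 0.15 F [-0.2 -0.7 -0.1] w 0.0853
```

```bash
python3 -m handwheel '{"translation":[[-38,1,-21],[-38,1,-21],[-38,1,-21],[-38,1,-21],[-38,1,-21]],"delta_rot":[[0,-0.43,0],[0,-0.43,0],[0,-0.43,0],[0,-0.43,0],[0,-0.43,0]],"gripper":[1,1,1,1,1]}' 40; python3 go.py .45 -.2 .22 -50
```

```text
t: 0.57
position: [0.2882, -0.3599, 0.2263]
ee_rot: [0.242, -0.242, 0.665, -0.664]
ft_force: [0.9, -0.5, -0.5]
width: 0.0256
shift cm [-22.67   0.63  -1.84] rot [ 0.  0. -0.] | pos [ 0.2882 -0.3599  0.2263] t 0.57 F [ 0.9 -0.5 -0.5] w 0.0256
```

```bash
python3 -m handwheel '{"translation":[[-22.7,0.6,-1.8],[-22.7,0.6,-1.8],[-22.7,0.6,-1.8],[-22.7,0.6,-1.8],[-22.7,0.6,-1.8]],"delta_rot":[[0,0,0],[0,-0.1,0],[0,-0.2,0],[0,-0.3,0],[0,-0.4,0]],"gripper":[1,1,1,1,1]}' 40; python3 go.py .522 .258 .15 -11.2
```

```text
t: 0.98
position: [0.4372, -0.2139, 0.2209]
ee_rot: [-0.37, 0.37, -0.603, 0.603]
ft_force: [0.3, -0.8, 0.3]
width: 0.0002
shift cm [-45.92   7.09 -13.81] rot [ 0.    -0.275  0.   ] | pos [ 0.4372 -0.2139  0.2209] t 0.98 F [ 0.3 -0.8  0.3] w 0.0002
```

```bash
python3 -m handwheel '{"translation":[[-46,4,-14],[-46,4,-14],[-46,4,-14],[-46,4,-14],[-46,4,-14]],"delta_rot":[[0,-0.05,0],[0,-0.1,0],[0,-0.15,0],[0,-0.2,0],[0,-0.27,0]],"gripper":[1,1,1,1,1]}' 40; python3 go.py .522 .258 .15 -11.2
```

```text
t: 1.4
position: [0.4731, -0.0094, 0.2034]
ee_rot: [0.447, -0.447, 0.548, -0.548]
ft_force: [0.5, -0.2, -0.7]
width: 0.0002
shift cm [-27.18   5.34  -0.59] rot [ 0.    -0.007  0.   ] | pos [ 0.4731 -0.0094  0.2034] t 1.4 F [ 0.5 -0.2 -0.7] w 0.0002
```

```bash
python3 -m handwheel '{"translation":[[-27.2,3,-0.6],[-27.2,3,-0.6],[-27.2,3,-0.6],[-27.2,3,-0.6],[-27.2,3,-0.6]],"delta_rot":[[0,0,0],[0,0,0],[0,0,0],[0,0,0],[0,-0.007,0]],"gripper":[1,1,1,1,1]}' 40;python3 -m handwheel '{"translation":[[-6.7,2,0],[-6.7,4,0],[-6.7,6,0],[-6.7,6,0],[-6.7,6,0]],"delta_rot":[[0,0,0],[0,0,0],[0,0,0],[0,0,0],[0,0,0]],"gripper":[1,1,1,1,1]}' 40; python3 go.py .522 .258 .062 -11.2
```

```text
t: 1.82
position: [0.5107, 0.1943, 0.1805]
ee_rot: [0.448, -0.448, 0.547, -0.547]
ft_force: [1.4, 0.4, 1.0]
width: 0.0
t: 2.23
position: [0.5232, 0.2576, 0.1198]
ee_rot: [0.447, -0.449, 0.547, -0.547]
ft_force: [0.0, 0.6, 0.0]
width: 0.0
shift cm [-0.03  5.78 -0.11] rot [ 0.003 -0.002  0.002] | pos [0.5232 0.2576 0.1198] t 2.23 F [0.  0.6 0. ] w 0.0
```

```bash
python3 -m handwheel '{"translation":[[0,2,-0.1],[0,4,-0.1],[0,4.8,-0.1],[0,5.3,-0.1],[0,5.5,-0.1]],"delta_rot":[[0,0,0],[0,0,0],[0,0,0],[0,0,0],[0,0,0]],"gripper":[1,1,1,1,1]}' 40; python3 go.py .522 .258 .062 -11.2
python3 - <<'E'
from bench import manip
import cv2,numpy as np
for n,(a,b,e,d) in dict(side=(220,400,200,400),wrist=(0,480,0,640),top=(190,300,160,360)).items():
    c=manip.camera(n);np.savez(n+"1.npz",**c);i=c["img"][a:b,e:d,::-1]
    cv2.imwrite(f"pics/{n}1.png",i if n=="wrist" else cv2.resize(i,None,fx=3,fy=3))
E
```

```text
t: 2.65
position: [0.5236, 0.2574, 0.0665]
ee_rot: [-0.448, 0.448, -0.547, 0.547]
ft_force: [-0.4, 0.2, -0.1]
width: 0.0003
shift cm [-0.02  0.45 -0.17] rot [-0.001 -0.004 -0.   ] | pos [0.5236 0.2574 0.0665] t 2.65 F [-0.4  0.2 -0.1] w 0.0003
```

View pics/side1.png

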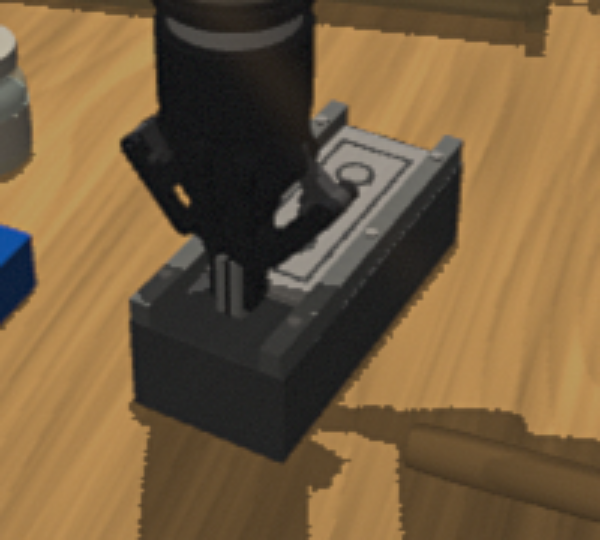

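View pics/wrist1.png

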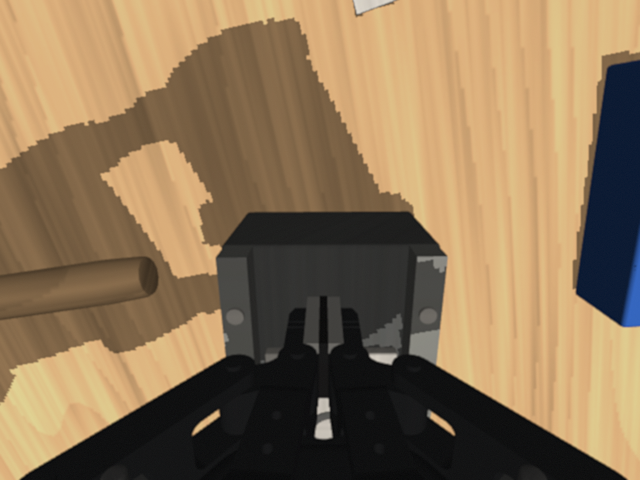

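View pics/top1.png

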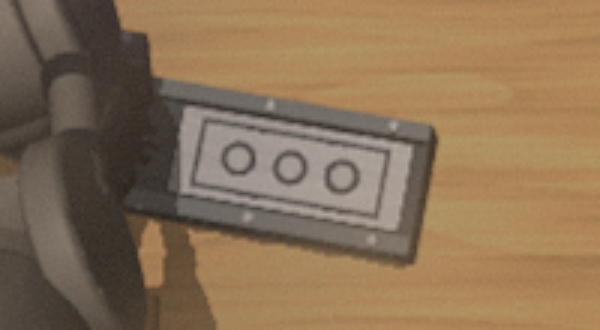

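The closed fingers stand in the channel behind the plate's +y end, centred between the rails (wrist view around (323,330)). I'll lower them to just above the bed and push.

```bash
python3 -m handwheel '{"translation":[[0,0.2,-0.1],[0,0.3,-0.15],[0,0.4,-0.15],[0,0.4,-0.15]],"delta_rot":[[0,0,0],[0,0,0],[0,0,0],[0,0,0]],"gripper":[1,1,1,1]}' 40; python3 go.py .5055 .1754 .062 -11.2
```

```text
t: 3.13
position: [0.5215, 0.2583, 0.0618]
ee_rot: [-0.448, 0.448, -0.547, 0.547]
ft_force: [-0.6, -0.2, 0.2]
width: -0.0
shift cm [ 8.45 -0.02  0.06] rot [ 0.    -0.002  0.   ] | pos [0.5215 0.2583 0.0618] t 3.13 F [-0.6 -0.2  0.2] w -0.0
```

Push in small increments; +x of the tool is along -y of the bed.

```bash
python3 -m handwheel '{"translation":[[0.5,0,0],[1.0,0,0],[1.4,0,0],[1.9,0,0],[2.4,0,0]],"delta_rot":[[0,0,0],[0,0,0],[0,0,0],[0,0,0],[0,0,0]],"gripper":[1,1,1,1,1]}' 40
python3 -m handwheel '{"translation":[[0.5,0,0],[1.0,0,0],[1.5,0,0],[2.0,0,0],[2.5,0,0]],"delta_rot":[[0,0,0],[0,0,0],[0,0,0],[0,0,0],[0,0,0]],"gripper":[1,1,1,1,1]}' 40;  python3 go.py .5055 .1754 .062 -11.2
```

```text
t: 3.55
position: [0.5169, 0.2343, 0.0619]
ee_rot: [0.448, -0.448, 0.547, -0.547]
ft_force: [0.9, 2.1, -0.7]
width: -0.0001
t: 3.97
position: [0.5119, 0.2098, 0.0619]
ee_rot: [-0.448, 0.448, -0.547, 0.547]
ft_force: [-0.2, 1.2, 0.1]
width: -0.0003
shift cm [ 3.49 -0.01  0.05] rot [-0.    -0.003  0.   ] | pos [0.5119 0.2098 0.0619] t 3.97 F [-0.2  1.2  0.1] w -0.0003
```

```bash
python3 -m handwheel '{"translation":[[0.4,0,0],[0.8,0,0],[1.2,0,0],[1.6,0,0],[2.0,0,0]],"delta_rot":[[0,0,0],[0,0,0],[0,0,0],[0,0,0],[0,0,0]],"gripper":[1,1,1,1,1]}' 40
python3 -m handwheel '{"translation":[[0.2,0,0],[0.4,0,0],[0.6,0,0],[0.6,0,0]],"delta_rot":[[0,0,0],[0,0,0],[0,0,0],[0,0,0]],"gripper":[1,1,1,1]}' 40;  python3 go.py .5055 .1754 .062 -11.2
cat > pl.py <<'E'
import sys
from h import *
from bench import manip
c=manip.camera("top");cv2.imwrite(f"pics/{sys.argv[1]}.png",cv2.resize(c["img"][170:320,170:400,::-1],None,fx=3,fy=3))
P=cloud(c);img=c["img"].astype(int);sat=img.max(2)-img.min(2)
# overhang: gray light region end along bed axis
m=(sat<25)&(img.mean(2)>100);m[:205]=0;m[285:]=0;m[:,:190]=0;m[:,370:]=0
m=cv2.morphologyEx(m.astype(np.uint8),cv2.MORPH_OPEN,np.ones((2,2)))
v,u=np.nonzero(m);w=onz(c,np.c_[u,v],.066)[:,:2]*1000-[505.6,176]
d=np.array([.194,.981]);e=np.array([.981,-.194])
k=abs(w@e)<25;print("min s of plate px:",np.sort((w@d)[k])[:8].round(1))
k=(w@d<-115);print("overhang lateral range",(w@e)[k].min().round(1),(w@e)[k].max().round(1),k.sum())
E
python3 pl.py top2
```

```text
t: 4.38
position: [0.508, 0.1903, 0.0619]
ee_rot: [-0.448, 0.448, -0.547, 0.547]
ft_force: [0.2, 1.7, -0.7]
width: 0.0001
t: 4.72
position: [0.5068, 0.1844, 0.0619]
ee_rot: [-0.448, 0.448, -0.547, 0.547]
ft_force: [0.5, -0.3, 0.2]
width: -0.0004
shift cm [ 0.91 -0.01  0.05] rot [ 0.    -0.003  0.   ] | pos [0.5068 0.1844 0.0619] t 4.72 F [ 0.5 -0.3  0.2] w -0.0004
min s of plate px: [-163.7 -163.4 -163.2 -163.2 -163.  -162.9 -162.8 -162.7]
overhang lateral range -23.8 35.3 624
```

View pics/top2.png

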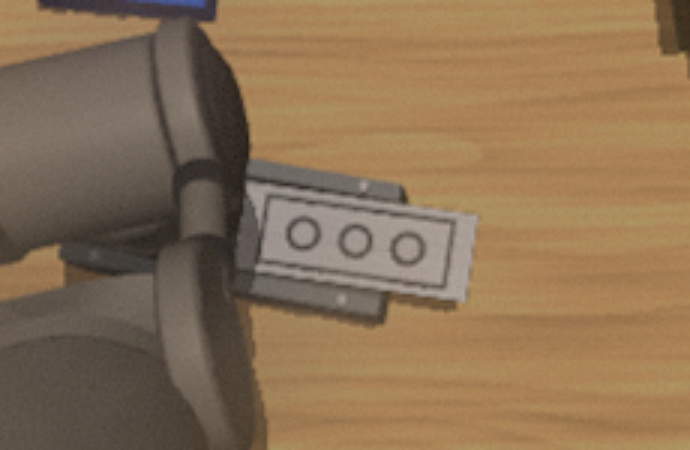

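```bash
python3 -m handwheel '{"translation":[[0.3,0,0],[0.6,0,0],[0.9,0,0],[0.9,0,0]],"delta_rot":[[0,0,0],[0,0,0],[0,0,0],[0,0,0]],"gripper":[1,1,1,1]}' 40
python3 -m handwheel '{"translation":[[-0.5,0,0],[-1.5,0,0],[-1.5,-3,0],[-1.5,-6,0],[-1.5,-8,0]],"delta_rot":[[0,0,0],[0,0,0],[0,0,0],[0,0,0],[0,0,0]],"gripper":[1,1,1,1,0.6]}' 40; python3 -m handwheel '{"translation":[[0,-3,0],[-3,-5,0],[-7,-6,0],[-11,-6,0],[-14,-6,0]],"delta_rot":[[0,0,0],[0,0,0],[0,0,0],[0,0,0],[0,0,0]],"gripper":[0,0,0,0,0]}' 40; python3 pl.py top3; python3 go.py .5055 .1754 .062 -11.2
```

```text
t: 5.1
position: [0.505, 0.1754, 0.0619]
ee_rot: [-0.448, 0.448, -0.547, 0.547]
ft_force: [-0.1, 0.3, 0.7]
width: -0.0003
t: 5.52
position: [0.5088, 0.1917, 0.1441]
ee_rot: [-0.449, 0.448, -0.546, 0.547]
ft_force: [-0.2, -0.4, -0.1]
width: 0.0107
t: 5.93
position: [0.536, 0.3316, 0.2032]
ee_rot: [-0.449, 0.447, -0.547, 0.547]
ft_force: [-0.4, -0.5, -0.2]
width: 0.0721
min s of plate px: [-173.3 -173.1 -173.  -172.8 -172.6 -172.4 -172.3 -172.1]
overhang lateral range -23.8 36.0 743
shift cm [16.4  13.94  0.12] rot [-0.001  0.001 -0.004] | pos [0.5357 0.336  0.2021] t 5.98 F [-2.4  1.1 -0.5] w 0.0788
```

View pics/top3.png

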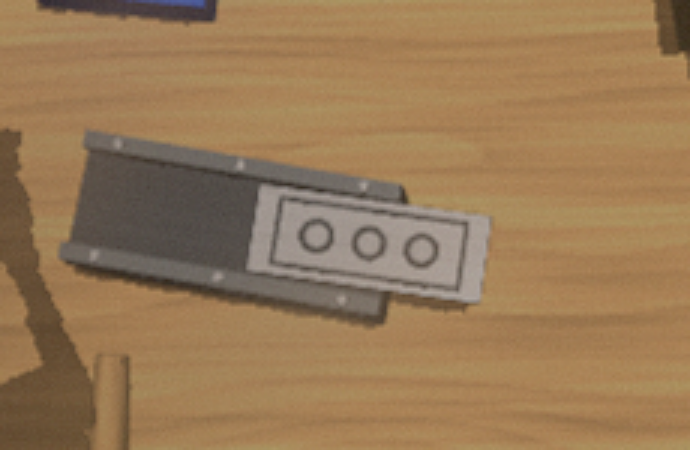

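The plate now rests with about 62 mm hanging out over the -y edge, slightly yawed. I'll get its pose precisely.

Run:
```python
from h import *
from bench import manip
c=manip.camera("top");img=c["img"].astype(int);sat=img.max(2)-img.min(2)
m=((sat<25)&(img.mean(2)>117)).astype(np.uint8);m[:205]=0;m[285:]=0;m[:,:190]=0;m[:,370:]=0
m=cv2.morphologyEx(m,cv2.MORPH_CLOSE,np.ones((3,3)));m=cv2.morphologyEx(m,cv2.MORPH_OPEN,np.ones((4,4)))
cs,_=cv2.findContours(m,cv2.RETR_EXTERNAL,cv2.CHAIN_APPROX_NONE);k=max(cs,key=cv2.contourArea)
r=cv2.minAreaRect((onz(c,k[:,0],.066)[:,:2]*1000).astype(np.float32));print(r,cv2.boxPoints(r).round(1).tolist())
```

```text
((492.2886962890625, 83.47058868408203), (158.95697021484375, 59.1734504699707), 80.81116485595703) [[450.3999938964844, 9.699999809265137], [508.79998779296875, 0.30000001192092896], [534.2000122070312, 157.1999969482422], [475.79998779296875, 166.6999969482422]]
```

```bash
python3 go.py .4856 .042 .15 -9.2
```

```text
shift cm [29.52  5.1   0.72] rot [-0.    -0.033 -0.001] | pos [0.5353 0.333  0.2014] t 6.03 F [-0.  -0.2 -0.6] w 0.0848
```

```bash
python3 -m handwheel '{"translation":[[29.5,0,0.7],[29.5,0,0.7],[29.5,0,0.7],[29.5,0,0.7],[29.5,0,0.7]],"delta_rot":[[0,-0.033,0],[0,-0.033,0],[0,-0.033,0],[0,-0.033,0],[0,-0.033,0]],"gripper":[0.28,0.28,0.28,0.28,0.28]}' 40; python3 -m handwheel '{"translation":[[9,2,0],[9,4,0],[9,4,0],[9,4,0],[9,4,0]],"delta_rot":[[0,0,0],[0,0,0],[0,0,0],[0,0,0],[0,0,0]],"gripper":[0.28,0.28,0.28,0.28,0.28]}' 40;python3 go.py .4856 .042 .15 -9.2
python3 - <<'E'
from h import *
from bench import manip
s=manip.observe();c=manip.camera("wrist");cv2.imwrite("pics/wrist4.png",c["img"][:,:,::-1])
P=(cloud(c)-s["position"])@tool(s)*1000
np.savez("w4.npz",P=P)
print("w",s["width"])
m=(abs(P[...,2])<60)&(abs(P[...,0])<25)&(P[...,1]>-40)&(P[...,1]<12)
for sg in(-1,1):
    q=P[m&(P[...,2]*sg>20)];print(len(q));
    if len(q): 
        i=np.argsort(-q[:,1])[:12];print(q[i].round(1).tolist())
E
```

```text
t: 6.45
position: [0.4985, 0.1212, 0.2018]
ee_rot: [-0.457, 0.457, -0.539, 0.539]
ft_force: [1.0, -0.1, 0.6]
width: 0.0616
t: 6.87
position: [0.4845, 0.0335, 0.1618]
ee_rot: [0.456, -0.457, 0.54, -0.54]
ft_force: [0.1, 1.1, 0.1]
width: 0.0616
shift cm [-0.85  1.18 -0.03] rot [ 0.001 -0.007  0.   ] | pos [0.4845 0.0335 0.1618] t 6.87 F [0.1 1.1 0.1] w 0.0616
w 0.06164527600344194
2573
[[0.6, -4.3, -29.7], [-6.2, -4.7, -29.6], [0.7, -4.9, -29.6], [-6.0, -5.1, -29.5], [2.8, -5.4, -29.6], [5.7, -5.5, -29.8], [0.9, -5.5, -29.5], [-4.4, -5.6, -29.5], [-5.8, -5.6, -29.4], [-5.0, -5.8, -29.4], [-5.5, -5.9, -29.4], [-10.3, -6.2, -29.5]]
2583
[[1.3, -4.8, 32.3], [-4.1, -5.0, 32.3], [0.0, -5.3, 32.1], [3.3, -5.4, 32.3], [0.4, -5.4, 32.1], [-6.3, -5.7, 32.1], [3.6, -5.8, 32.3], [-6.0, -5.9, 32.1], [1.6, -5.9, 32.1], [-6.9, -6.0, 32.0], [-5.1, -6.1, 32.1], [-5.6, -6.1, 32.0]]
```

View pics/wrist4.png

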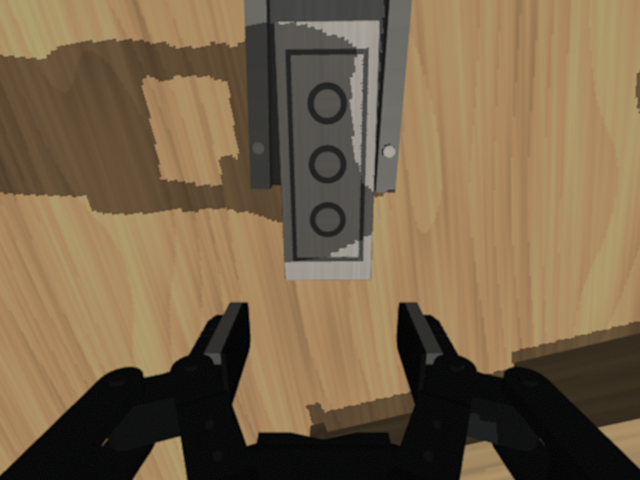

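```bash
python3 -m handwheel '{"translation":[[-0.8,2,0],[-0.8,4,0],[-0.8,6,0],[-0.8,8,0],[-0.8,8,0]],"delta_rot":[[0,0,0],[0,0,0],[0,0,0],[0,0,0],[0,0,0]],"gripper":[0.13,0.13,0.13,0.13,0.13]}' 40;python3 go.py .4856 .042 .0545 -9.2
```

```text
t: 7.33
position: [0.4845, 0.0435, 0.0795]
ee_rot: [0.456, -0.459, 0.54, -0.538]
ft_force: [0.3, 0.1, -0.2]
width: 0.0744
shift cm [0.13 2.5  0.14] rot [ 0.005 -0.002  0.   ] | pos [0.4845 0.0435 0.0795] t 7.33 F [ 0.3  0.1 -0.2] w 0.0744
```

```bash
python3 -m handwheel '{"translation":[[0.1,1,0.1],[0.1,2,0.1],[0.1,2.5,0.1],[0.1,2.5,0.1]],"delta_rot":[[0,0,0],[0,0,0],[0,0,0],[0,0,0]],"gripper":[0.13,0.13,0.13,0.13]}' 40;python3 go.py .4856 .042 .0545 -9.2
python3 - <<'E'
from h import *
from bench import manip
for n in("side","wrist"):
    c=manip.camera(n);i=c["img"][:,:,::-1]
    cv2.imwrite(f"pics/{n}5.png",i if n=="wrist" else cv2.resize(i[180:380,200:420],None,fx=2.7,fy=2.7))
E
```

```text
t: 7.67
position: [0.4866, 0.0409, 0.0563]
ee_rot: [0.457, -0.457, 0.54, -0.539]
ft_force: [-0.5, -0.1, 0.2]
width: 0.0746
shift cm [-0.09  0.18 -0.11] rot [ 0.001 -0.004  0.   ] | pos [0.4866 0.0409 0.0563] t 7.67 F [-0.5 -0.1  0.2] w 0.0746
```

View pics/side5.png

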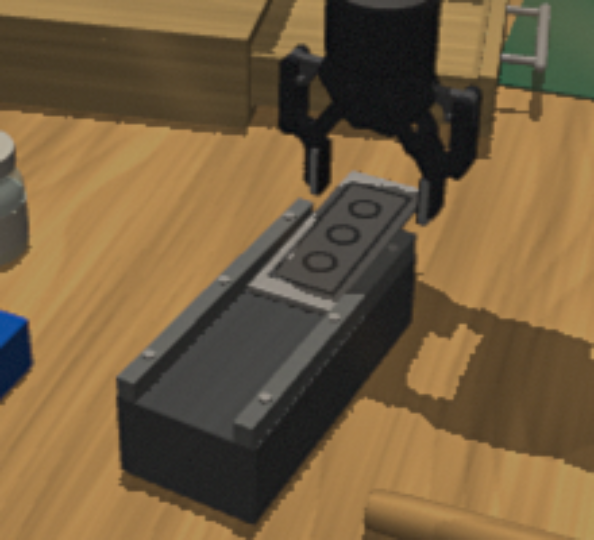

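View pics/wrist5.png

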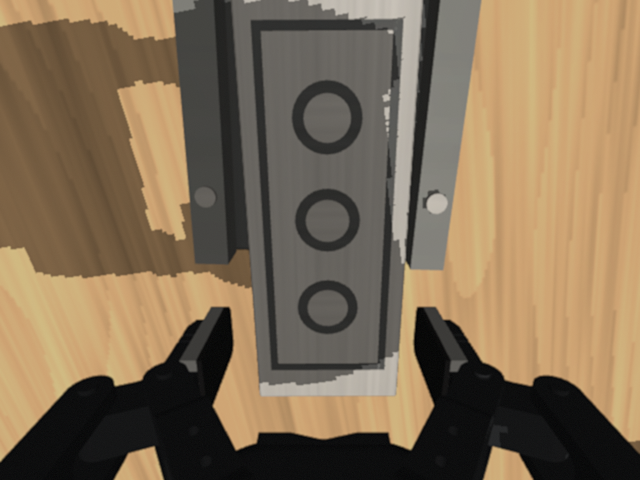

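The fingers straddle the overhanging end symmetrically, with tips at (225,310) and (425,310) in the wrist view. I'll lower 2 mm and close.

```bash
python3 -m handwheel '{"translation":[[0,0.2,0],[0,0.2,0],[0,0.2,0],[0,0.2,0],[0,0.2,0]],"delta_rot":[[0,0,0],[0,0,0],[0,0,0],[0,0,0],[0,0,0]],"gripper":[0.13,0.2,0.3,0.4,0.6]}' 100; python3 -m handwheel '{"translation":[[0,0,0],[0,0,0],[0,0,0],[0,0,0],[0,0,0]],"delta_rot":[[0,0,0],[0,0,0],[0,0,0],[0,0,0],[0,0,0]],"gripper":[1,1,1,1,1]}' 110; python3 go.py .4856 .042 .0545 -9.2;  python3 - <<'E'
from h import *
from bench import manip
s=manip.observe();c=manip.camera("wrist");P=(cloud(c)-s["position"])@tool(s)*1000
m=(abs(P[...,2])<22)&(abs(P[...,0])<100)&(P[...,1]>-40)&(P[...,1]<8)
q=P[m];print(len(q),"top plane: y at",np.median(q[:,1]),"slope",np.polyfit(q[:,0],q[:,1],1))
E
```

```text
t: 8.18
position: [0.4872, 0.0405, 0.0557]
ee_rot: [-0.457, 0.457, -0.539, 0.54]
ft_force: [-1.4, -1.6, 7.0]
width: 0.0562
t: 8.6
position: [0.4872, 0.0405, 0.0558]
ee_rot: [-0.457, 0.457, -0.539, 0.54]
ft_force: [-2.2, -2.4, 7.6]
width: 0.0561
shift cm [-0.12  0.13 -0.18] rot [-0.001 -0.005  0.   ] | pos [0.4872 0.0405 0.0558] t 8.6 F [-2.2 -2.4  7.6] w 0.0561
39918 top plane: y at -10.702961214095922 slope [ 0.02642583 -9.47277457]
```

Run:
```python
from h import *
from bench import manip
for n in("side","wrist"):
    c=manip.camera(n);i=c["img"][:,:,::-1]
    cv2.imwrite(f"pics/{n}6.png",cv2.resize(i[250:450,170:480],None,fx=2.5,fy=2.5) if n=="wrist" else cv2.resize(i[210:300,280:400],None,fx=6,fy=6))
```

```text
(no output)
```

View pics/side6.png

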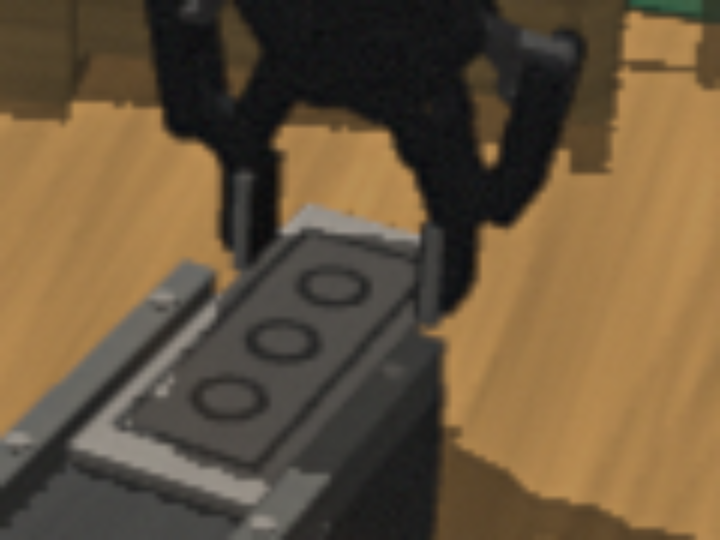

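View pics/wrist6.png

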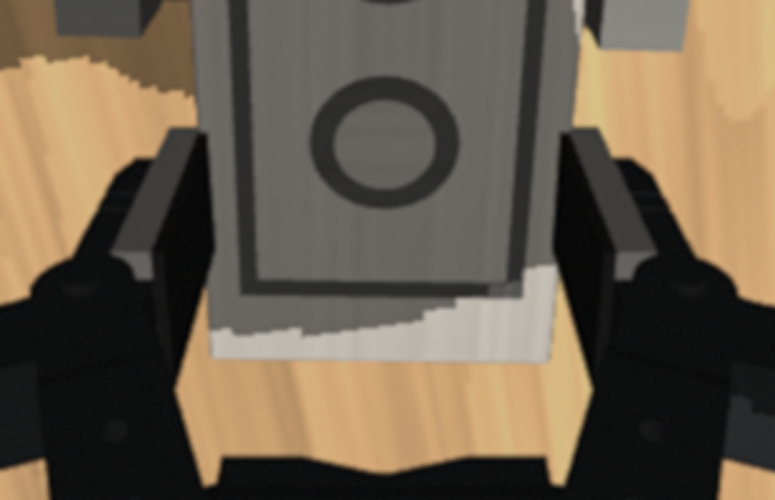

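The pads sit on both sides, but only about 5 mm of the fingertips overlaps the plate. I'll regrip 2 mm lower.

```bash
python3 -m handwheel '{"translation":[[0,0,0],[0,0,0],[0,0,0],[0,0,0],[0,0.2,0]],"delta_rot":[[0,0,0],[0,0,0],[0,0,0],[0,0,0],[0,0,0]],"gripper":[0.2,0.2,0.2,0.2,0.2]}' 40; python3 -m handwheel '{"translation":[[0,0.1,0],[0,0.1,0],[0,0.1,0],[0,0.1,0],[0,0.1,0]],"delta_rot":[[0,0,0],[0,0,0],[0,0,0],[0,0,0],[0,0,0]],"gripper":[0.2,0.25,0.3,0.35,0.6]}' 60;  python3 -m handwheel '{"translation":[[0,0,0],[0,0,0],[0,0,0],[0,0,0],[0,0,0]],"delta_rot":[[0,0,0],[0,0,0],[0,0,0],[0,0,0],[0,0,0]],"gripper":[1,1,1,1,1]}' 90; python3 go.py .4856 .042 .0545 -9.2;  python3 - <<'E'
from h import *
from bench import manip
s=manip.observe();c=manip.camera("wrist");P=(cloud(c)-s["position"])@tool(s)*1000
m=(abs(P[...,2])<22)&(abs(P[...,0])<100)&(P[...,1]>-40)&(P[...,1]<8)
q=P[m];print(len(q),"top plane: y at",np.median(q[:,1]),"slope",np.polyfit(q[:,0],q[:,1],1))
E
```

```text
t: 9.17
position: [0.487, 0.0407, 0.053]
ee_rot: [-0.457, 0.457, -0.539, 0.54]
ft_force: [-0.1, -0.0, -0.4]
width: 0.0686
t: 9.58
position: [0.4869, 0.0406, 0.0522]
ee_rot: [-0.457, 0.457, -0.539, 0.54]
ft_force: [-0.9, -0.3, 3.7]
width: 0.0579
t: 10.0
position: [0.4869, 0.0407, 0.0523]
ee_rot: [-0.457, 0.457, -0.539, 0.54]
ft_force: [-0.8, -0.3, 4.7]
width: 0.057
shift cm [-0.11 -0.22 -0.15] rot [-0.    -0.004  0.   ] | pos [0.4869 0.0407 0.0523] t 10.0 F [-0.8 -0.3  4.7] w 0.057
41849 top plane: y at -14.086560789057868 slope [  0.01925346 -13.21924452]
```

```bash
python3 -m handwheel '{"translation":[[0,-0.4,0],[0,-0.8,0],[0,-1.2,0],[0,-1.6,0],[0,-2,0]],"delta_rot":[[0,0,0],[0,0,0],[0,0,0],[0,0,0],[0,0,0]],"gripper":[1,1,1,1,1]}' 90; python3 -m handwheel '{"translation":[[0,-0.8,0],[0,-1.6,0],[0,-2.4,0],[0,-3.2,0],[0,-4,0]],"delta_rot":[[0,0,0],[0,0,0],[0,0,0],[0,0,0],[0,0,0]],"gripper":[1,1,1,1,1]}' 90
cat > chk.py <<'E'
import sys
from h import *
from bench import manip
s=manip.observe();c=manip.camera("wrist");P=(cloud(c)-s["position"])@tool(s)*1000
m=(abs(P[...,2])<22)&(P[...,0]>-100)&(P[...,0]<35)&(P[...,1]>-40)&(P[...,1]<15)
q=P[m];print(len(q),"top plane: y at",np.median(q[:,1]),"slope",np.polyfit(q[:,0],q[:,1],1),s["position"],s["width"],s["ft_force"])
cv2.imwrite(f"pics/{sys.argv[1]}.png",c["img"][:,:,::-1])
c=manip.camera("side");cv2.imwrite(f"pics/{sys.argv[1]}s.png",c["img"][:,:,::-1])
E
python3 chk.py k7
```

```text
t: 10.47
position: [0.4868, 0.0407, 0.0722]
ee_rot: [0.457, -0.457, 0.54, -0.539]
ft_force: [-0.8, -0.3, -3.4]
width: 0.0572
t: 10.88
position: [0.4869, 0.0407, 0.113]
ee_rot: [-0.457, 0.457, -0.539, 0.54]
ft_force: [0.4, -0.8, -2.3]
width: 0.0572
41411 top plane: y at -12.866767140868062 slope [-8.03787347e-03 -1.31995764e+01] [0.48693064 0.04070002 0.11295071] 0.05715745751283703 [ 0.42261088 -0.75586527 -2.2939089 ]
```

View pics/k7s.png

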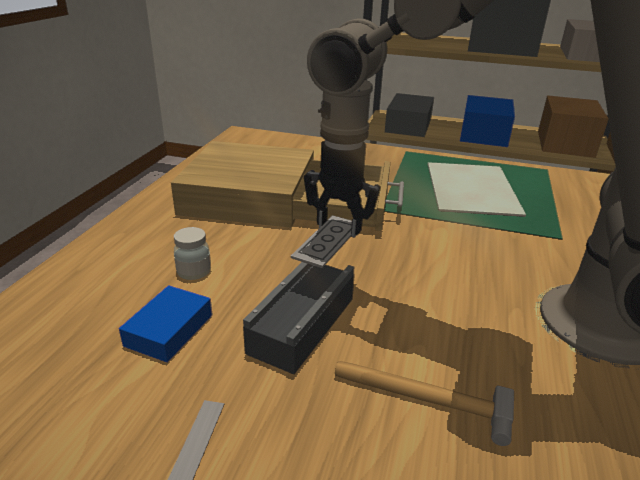

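View pics/k7.png

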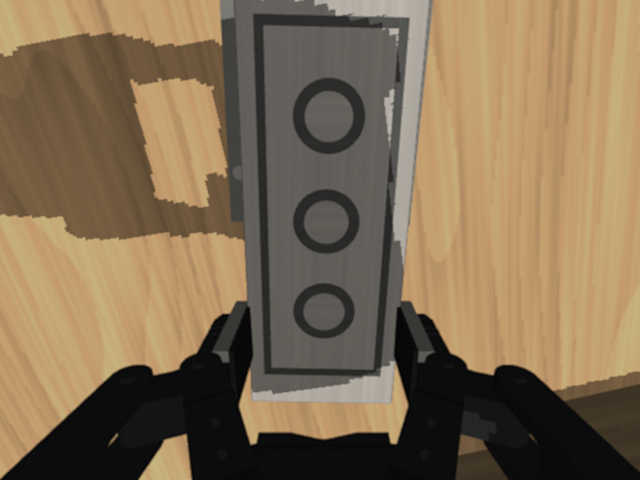

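Held level. Carry to the drawer at a safe height.

```bash
python3 go.py .556 -.330 .125 6.8; python3 -m handwheel '{"translation":[[0.5,-0.5,0],[2,-1,0.2],[4,-1.2,0.5],[7,-1.2,0.8],[10,-1.2,1]],"delta_rot":[[0,0,0],[0,-0.02,0],[0,-0.05,0],[0,-0.08,0],[0,-0.11,0]],"gripper":[1,1,1,1,1]}' 90; python3 go.py .556 -.330 .125 6.8
```

```text
shift cm [35.44 -1.12 12.82] rot [-0.003 -0.284  0.   ] | pos [0.4878 0.0406 0.1135] t 10.98 F [ 0.4  0.4 -2.6] w 0.0569
t: 11.4
position: [0.4801, -0.0605, 0.124]
ee_rot: [-0.487, 0.487, -0.513, 0.513]
ft_force: [1.8, -0.6, -2.7]
width: 0.0569
shift cm [26.52 -0.1   8.98] rot [-0.    -0.171  0.   ] | pos [ 0.4801 -0.0605  0.124 ] t 11.4 F [ 1.8 -0.6 -2.7] w 0.0569
```

```bash
python3 -m handwheel '{"translation":[[3,0,1],[6,0,2],[9,0,3],[12,0,4],[15,0,5]],"delta_rot":[[0,-0.03,0],[0,-0.06,0],[0,-0.09,0],[0,-0.12,0],[0,-0.15,0]],"gripper":[1,1,1,1,1]}' 90; python3 go.py .556 -.330 .125 6.8
```

```text
t: 11.82
position: [0.5217, -0.214, 0.1237]
ee_rot: [-0.523, 0.524, -0.476, 0.475]
ft_force: [0.1, 0.1, -2.2]
width: 0.0569
shift cm [11.88 -0.14  2.3 ] rot [ 0.001 -0.023 -0.   ] | pos [ 0.5217 -0.214   0.1237] t 11.82 F [ 0.1  0.1 -2.2] w 0.0569
```

```bash
python3 -m handwheel '{"translation":[[3,0,0.6],[6,0,1.2],[9,0,1.8],[11,0,2.2],[11.9,0,2.3]],"delta_rot":[[0,-0.02,0],[0,-0.023,0],[0,-0.023,0],[0,-0.023,0],[0,-0.023,0]],"gripper":[1,1,1,1,1]}' 90; python3 -m handwheel '{"translation":[[0,0.5,0],[0,1.5,0],[0,2.5,0],[0,3,0],[0,3,0]],"delta_rot":[[0,0,0],[0,0,0],[0,0,0],[0,0,0],[0,0,0]],"gripper":[1,1,1,1,1]}' 90; python3 chk.py k8; python3 go.py .556 -.330 .025 6.8
python3 - <<'E'
from h import *
from bench import manip
c=manip.camera("top");cv2.imwrite("pics/top8.png",cv2.resize(c["img"][80:310,350:580,::-1],None,fx=2.6,fy=2.6))
E
```

```text
t: 12.23
position: [0.556, -0.3317, 0.1232]
ee_rot: [-0.528, 0.528, -0.47, 0.47]
ft_force: [-0.6, 0.0, -2.4]
width: 0.0565
t: 12.65
position: [0.5551, -0.3264, 0.0917]
ee_rot: [-0.529, 0.529, -0.471, 0.468]
ft_force: [-0.3, 0.6, -3.3]
width: 0.0567
41599 top plane: y at -12.807126334648405 slope [-7.63792896e-03 -1.31205275e+01] [ 0.55510889 -0.32637837  0.09168866] 0.0566909823048974 [-0.27668129  0.61348808 -3.33134732]
shift cm [ 0.25  6.86 -0.03] rot [ 0.001  0.    -0.001] | pos [ 0.5561 -0.3275  0.0936] t 12.75 F [ 0.3 -0.2 -2.4] w 0.057
```

View pics/k8.png

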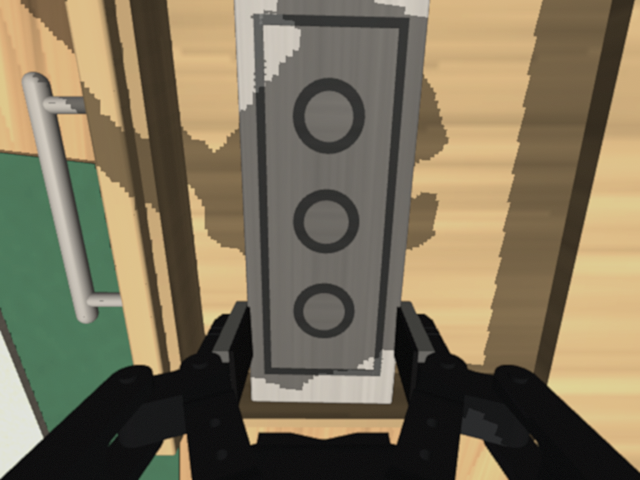

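View pics/k8s.png

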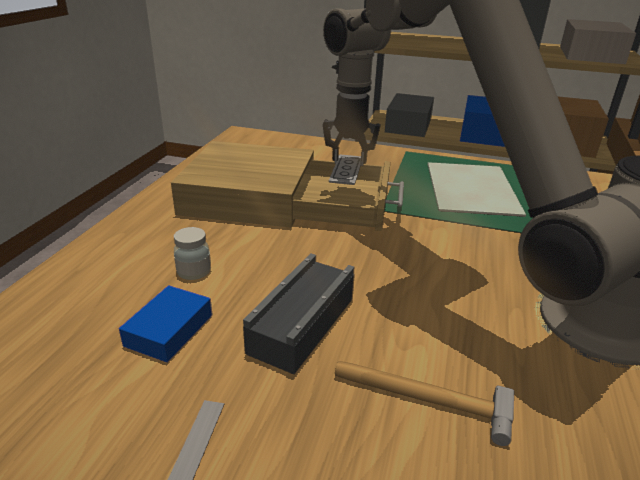

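View pics/top8.png

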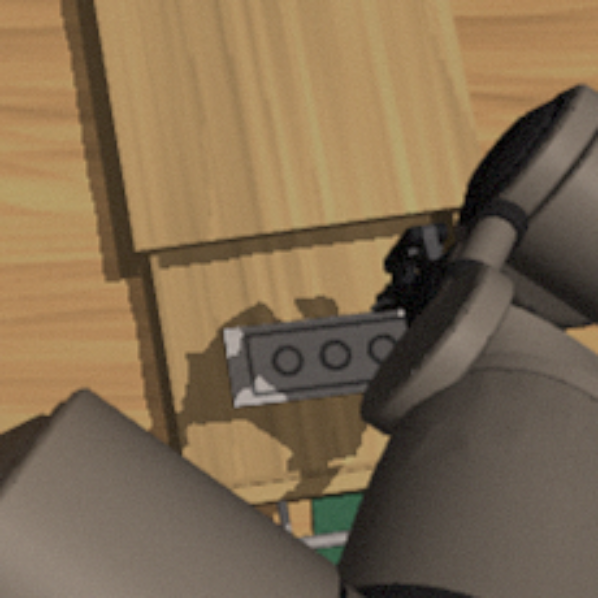

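Aligned inside the drawer with clearance on all sides. I'll lower, then creep down watching the force.

```bash
python3 -m handwheel '{"translation":[[0,1,0],[0,2.5,0],[0,4,0],[0,5.2,0],[0,6,0]],"delta_rot":[[0,0,0],[0,0,0],[0,0,0],[0,0,0],[0,0,0]],"gripper":[1,1,1,1,1]}' 90;  python3 -m handwheel '{"translation":[[0,0,0],[0,0.2,0],[0,0.4,0],[0,0.6,0],[0,0.7,0]],"delta_rot":[[0,0,0],[0,0,0],[0,0,0],[0,0,0],[0,0,0]],"gripper":[1,1,1,1,1]}' 90; python3 go.py .556 -.330 .018 6.8
```

```text
t: 13.22
position: [0.5556, -0.3279, 0.0322]
ee_rot: [-0.529, 0.529, -0.47, 0.469]
ft_force: [-0.3, -0.2, -2.6]
width: 0.0572
t: 13.63
position: [0.5564, -0.3286, 0.0273]
ee_rot: [0.529, -0.529, 0.469, -0.47]
ft_force: [-0.1, -0.3, -3.3]
width: 0.0566
shift cm [ 0.13  0.93 -0.05] rot [-0.001 -0.001  0.001] | pos [ 0.5564 -0.3286  0.0273] t 13.63 F [-0.1 -0.3 -3.3] w 0.0566
```

```bash
python3 -m handwheel '{"translation":[[0,0.2,0],[0,0.4,0],[0,0.6,0],[0,0.6,0],[0,0.6,0]],"delta_rot":[[0,0,0],[0,0,0],[0,0,0],[0,0,0],[0,0,0]],"gripper":[1,1,1,1,1]}' 90;  python3 -m handwheel '{"translation":[[0,0.1,0],[0,0.1,0],[0,0.1,0]],"delta_rot":[[0,0,0],[0,0,0],[0,0,0]],"gripper":[1,1,1]}' 90; python3 go.py .556 -.330 .018 6.8
```

```text
t: 14.05
position: [0.5561, -0.3283, 0.0207]
ee_rot: [-0.529, 0.529, -0.47, 0.47]
ft_force: [0.7, 0.3, -2.8]
width: 0.0571
t: 14.3
position: [0.5561, -0.3284, 0.0199]
ee_rot: [-0.529, 0.529, -0.47, 0.47]
ft_force: [-0.5, 0.7, -3.4]
width: 0.057
shift cm [ 0.16  0.19 -0.03] rot [ 0.    -0.001  0.   ] | pos [ 0.5561 -0.3284  0.0199] t 14.3 F [-0.5  0.7 -3.4] w 0.057
```

```bash
python3 -m handwheel '{"translation":[[0,0.1,0],[0,0.1,0],[0,0.1,0]],"delta_rot":[[0,0,0],[0,0,0],[0,0,0]],"gripper":[1,1,1]}' 90;python3 -m handwheel '{"translation":[[0,0.1,0],[0,0.1,0],[0,0.1,0]],"delta_rot":[[0,0,0],[0,0,0],[0,0,0]],"gripper":[1,1,1]}' 90;python3 -m handwheel '{"translation":[[0,0.1,0],[0,0.1,0],[0,0.1,0]],"delta_rot":[[0,0,0],[0,0,0],[0,0,0]],"gripper":[1,1,1]}' 90
```

```text
t: 14.55
position: [0.5561, -0.3284, 0.0188]
ee_rot: [-0.529, 0.529, -0.47, 0.47]
ft_force: [0.6, -0.1, -2.8]
width: 0.057
t: 14.8
position: [0.5562, -0.3285, 0.018]
ee_rot: [-0.529, 0.529, -0.47, 0.47]
ft_force: [-0.5, -0.2, -1.6]
width: 0.0567
t: 15.05
position: [0.5566, -0.3284, 0.0179]
ee_rot: [0.529, -0.529, 0.469, -0.47]
ft_force: [-0.2, 2.6, 6.6]
width: 0.0568
```

Contact with the floor at 7 N. I'll check the plate's height before releasing.

Run:
```python
from h import *
from bench import manip
s=manip.observe();c=manip.camera("wrist");W=cloud(c)*1000;P=(cloud(c)-s["position"])@tool(s)*1000
for lo,hi in((-120,-100),(-100,-80),(-80,-60),(-60,-40),(-40,-20),(-20,0),(0,20)):
    b=(P[...,0]>lo)&(P[...,0]<hi)
    p=b&(abs(P[...,2])<20);f=b&(P[...,2]>40)&(P[...,2]<60)&(W[...,2]<30)
    print(lo,np.median(W[p][:,2]).round(1),np.median(W[f][:,2]).round(1) if f.sum() else None)
cv2.imwrite("pics/w9.png",c["img"][:,:,::-1])
```

```text
-120 30.0 22.1
-100 30.3 22.1
-80 30.4 22.0
-60 30.7 22.0
-40 30.7 22.0
-20 96.1 21.9
0 31.1 21.9
```

View pics/w9.png

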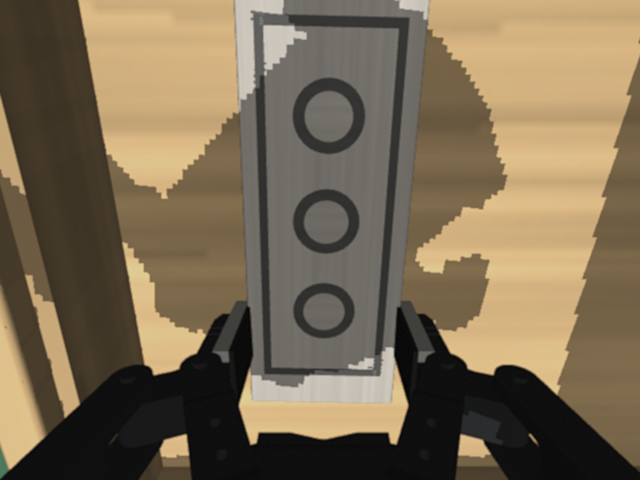

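```bash
python3 -m handwheel '{"translation":[[0,0,0],[0,0,0],[0,0,0],[0,0,0],[0,0,0]],"delta_rot":[[0,0,0],[0,0,0],[0,0,0],[0,0,0],[0,0,0]],"gripper":[1,0.6,0.4,0.34,0.33]}' 20; python3 -m handwheel '{"translation":[[0,0,0],[0,0,0],[0,0,0],[0,0,0],[0,0,0]],"delta_rot":[[0,0,0],[0,0,0],[0,0,0],[0,0,0],[0,0,0]],"gripper":[0.32,0.31,0.30,0.29,0.28]}' 20;python3 -m handwheel '{"translation":[[0,0,0],[0,0,0],[0,0,0],[0,0,0],[0,0,0]],"delta_rot":[[0,0,0],[0,0,0],[0,0,0],[0,0,0],[0,0,0]],"gripper":[0.27,0.25,0.23,0.2,0.15]}' 20;python3 - <<'E'
from h import *
from bench import manip
s=manip.observe();c=manip.camera("wrist");W=cloud(c)*1000;P=(cloud(c)-s["position"])@tool(s)*1000
for lo,hi in((-120,-100),(-100,-80),(-80,-60),(-60,-40),(-40,-20),(0,20)):
    p=(P[...,0]>lo)&(P[...,0]<hi)&(abs(P[...,2])<20)
    print(lo,np.median(W[p][:,2]).round(1))
E
```

```text
t: 15.52
position: [0.5566, -0.3284, 0.0179]
ee_rot: [0.529, -0.529, 0.469, -0.47]
ft_force: [-0.7, 2.1, 6.1]
width: 0.0565
t: 15.93
position: [0.556, -0.3285, 0.0167]
ee_rot: [-0.529, 0.529, -0.47, 0.47]
ft_force: [0.4, 0.3, 0.1]
width: 0.0615
t: 16.35
position: [0.5561, -0.3284, 0.0168]
ee_rot: [-0.529, 0.529, -0.47, 0.47]
ft_force: [-0.9, 0.7, -0.4]
width: 0.0723
-120 28.2
-100 28.3
-80 28.2
-60 28.2
-40 28.1
0 28.0
```

Plate is flat on the drawer floor (top 28 mm throughout). I'll retreat up and go in front of the handle.

```bash
python3 -m handwheel '{"translation":[[0,-1,0],[0,-3,0],[0,-6,0],[0,-9,0],[0,-12,0]],"delta_rot":[[0,0,0],[0,0,0],[0,0,0],[0,0,0],[0,0,0]],"gripper":[0.13,0.13,0.13,0.13,0.13]}' 20; python3 go.py .379 -.308 .15 6.8
python3 - <<'E'
from h import *
from bench import manip
c=manip.camera("wrist");cv2.imwrite("pics/w10.png",c["img"][:,:,::-1])
E
```

```text
t: 16.82
position: [0.556, -0.3283, 0.1389]
ee_rot: [-0.529, 0.529, -0.47, 0.47]
ft_force: [0.4, -0.8, 0.8]
width: 0.0744
shift cm [ -4.1   -1.11 -17.34] rot [-0.    -0.001  0.   ] | pos [ 0.556  -0.3283  0.1389] t 16.82 F [ 0.4 -0.8  0.8] w 0.0744
```

View pics/w10.png

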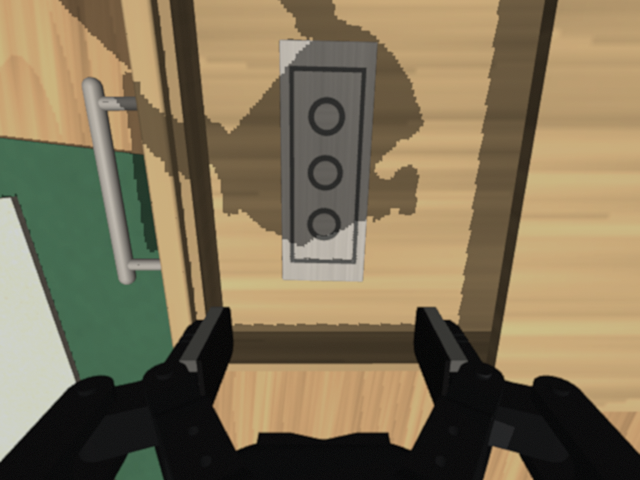

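The plate lies flat and square in the drawer, at (325,160) in the wrist view. Now to the handle.

```bash
python3 -m handwheel '{"translation":[[-2,-1,-4],[-4,-1,-8],[-4,-1,-12],[-4,-1,-16],[-4,-1,-17.3]],"delta_rot":[[0,0,0],[0,0,0],[0,0,0],[0,0,0],[0,0,0]],"gripper":[1,1,1,1,1]}' 60; python3 -m handwheel '{"translation":[[0,0,0],[0,0,0],[0,3,0],[0,6,0],[0,9,0]],"delta_rot":[[0,0,0],[0,0,0],[0,0,0],[0,0,0],[0,0,0]],"gripper":[1,1,1,1,1]}' 60; python3 go.py .379 -.308 .03 6.8
python3 - <<'E'
from h import *
from bench import manip
c=manip.camera("side");cv2.imwrite("pics/s11.png",cv2.resize(c["img"][120:270,250:450,::-1],None,fx=3.5,fy=3.5))
E
```

```text
t: 17.28
position: [0.3756, -0.3081, 0.1475]
ee_rot: [-0.528, 0.529, -0.47, 0.469]
ft_force: [0.3, 0.4, 1.1]
width: 0.0135
t: 17.7
position: [0.3817, -0.3097, 0.0565]
ee_rot: [-0.529, 0.529, -0.468, 0.471]
ft_force: [0.3, -0.6, -0.6]
width: -0.0
shift cm [-0.2   2.65 -0.25] rot [-0.002  0.     0.003] | pos [ 0.3817 -0.3097  0.0565] t 17.7 F [ 0.3 -0.6 -0.6] w -0.0
```

View pics/s11.png

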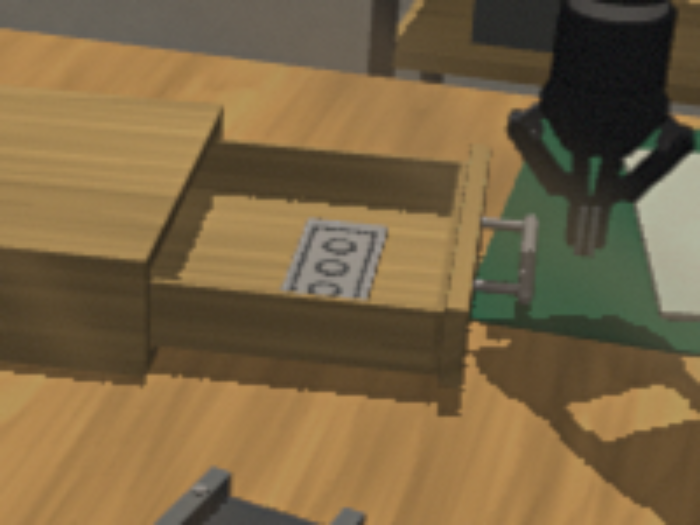

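```bash
python3 -m handwheel '{"translation":[[0,1,0],[0,2,0],[0,2,0.5],[0,2,1],[0,2,1.5]],"delta_rot":[[0,0,0],[0,0,0],[0,0,0],[0,0,0],[0,0,0]],"gripper":[1,1,1,1,1]}' 60; python3 -m handwheel '{"translation":[[0,0,0.3],[0,0,0.7],[0,0,1.2],[0,0,1.8],[0,0,2.5]],"delta_rot":[[0,0,0],[0,0,0],[0,0,0],[0,0,0],[0,0,0]],"gripper":[1,1,1,1,1]}' 60; python3 go.py .379 -.308 .036 6.8
```

```text
t: 18.17
position: [0.3959, -0.3079, 0.0381]
ee_rot: [-0.529, 0.529, -0.469, 0.471]
ft_force: [-0.5, -0.2, 0.6]
width: -0.0006
t: 18.58
position: [0.4199, -0.3045, 0.0373]
ee_rot: [-0.528, 0.529, -0.47, 0.47]
ft_force: [-1.9, -1.1, 2.2]
width: -0.0001
shift cm [-0.13  0.13 -4.1 ] rot [-0.    -0.001  0.001] | pos [ 0.4199 -0.3045  0.0373] t 18.58 F [-1.9 -1.1  2.2] w -0.0001
```

```bash
python3 -m handwheel '{"translation":[[0,0,0.8],[0,0,1.6],[0,0,2.4],[0,0,3.2],[0,0,4]],"delta_rot":[[0,0,0],[0,0,0],[0,0,0],[0,0,0],[0,0,0]],"gripper":[1,1,1,1,1]}' 60; python3 -m handwheel '{"translation":[[0,0,0.8],[0,0,1.6],[0,0,2.4],[0,0,3.2],[0,0,4]],"delta_rot":[[0,0,0],[0,0,0],[0,0,0],[0,0,0],[0,0,0]],"gripper":[1,1,1,1,1]}' 60; python3 -m handwheel '{"translation":[[0,0,0.8],[0,0,1.6],[0,0,2.4],[0,0,3.2],[0,0,4]],"delta_rot":[[0,0,0],[0,0,0],[0,0,0],[0,0,0],[0,0,0]],"gripper":[1,1,1,1,1]}' 60;  python3 go.py .579 -.284 .037 6.8
python3 - <<'E'
from h import *
from bench import manip
c=manip.camera("side");cv2.imwrite("pics/s12.png",cv2.resize(c["img"][100:270,200:430,::-1],None,fx=3.2,fy=3.2))
E
```

```text
t: 19.0
position: [0.4599, -0.2994, 0.0368]
ee_rot: [-0.529, 0.529, -0.47, 0.47]
ft_force: [-1.3, -1.2, 1.4]
width: -0.0002
t: 19.42
position: [0.4995, -0.2947, 0.0368]
ee_rot: [-0.529, 0.529, -0.47, 0.47]
ft_force: [-2.2, -0.8, 1.9]
width: 0.0001
t: 19.83
position: [0.5393, -0.29, 0.0369]
ee_rot: [-0.529, 0.529, -0.47, 0.47]
ft_force: [-1.3, -0.8, 0.6]
width: 0.0002
shift cm [-0.13 -0.01  4.02] rot [ 0.    -0.001 -0.   ] | pos [ 0.5393 -0.29    0.0369] t 19.83 F [-1.3 -0.8  0.6] w 0.0002
```

View pics/s12.png

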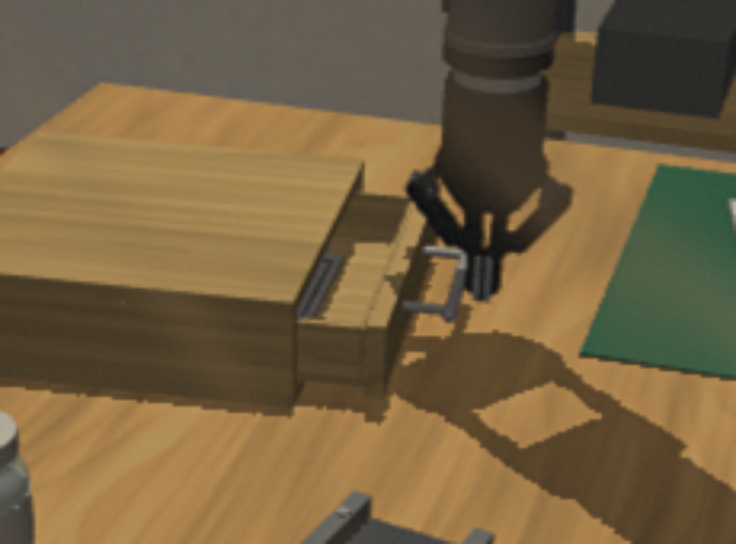

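```bash
python3 -m handwheel '{"translation":[[0,0,0.7],[0,0,1.4],[0,0,2.1],[0,0,2.6],[0,0,3]],"delta_rot":[[0,0,0],[0,0,0],[0,0,0],[0,0,0],[0,0,0]],"gripper":[1,1,1,1,1]}' 60; python3 -m handwheel '{"translation":[[0,0,0.2],[0,0,0.4],[0,0,0.6],[0,0,0.8],[0,0,0.8]],"delta_rot":[[0,0,0],[0,0,0],[0,0,0],[0,0,0],[0,0,0]],"gripper":[1,1,1,1,1]}' 60;  python3 go.py .579 -.284 .037 6.8
python3 - <<'E'
from h import *
from bench import manip
c=manip.camera("side");cv2.imwrite("pics/s13.png",cv2.resize(c["img"][100:270,200:430,::-1],None,fx=3.2,fy=3.2))
E
```

```text
t: 20.3
position: [0.5689, -0.2865, 0.0368]
ee_rot: [-0.529, 0.529, -0.47, 0.47]
ft_force: [-0.6, -0.8, -1.2]
width: 0.0002
t: 20.72
position: [0.5767, -0.2858, 0.037]
ee_rot: [0.529, -0.529, 0.469, -0.47]
ft_force: [-0.3, -0.4, -0.4]
width: 0.0002
shift cm [-0.15  0.    0.25] rot [-0.001 -0.001  0.   ] | pos [ 0.5767 -0.2858  0.037 ] t 20.72 F [-0.3 -0.4 -0.4] w 0.0002
```

View pics/s13.png

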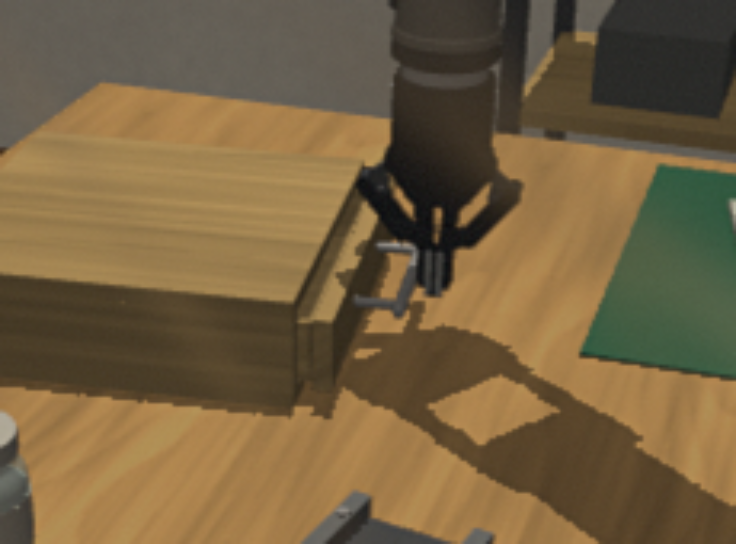

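Almost shut; a few more mm in small steps while watching the force.

```bash
python3 -m handwheel '{"translation":[[0,0,0.2],[0,0,0.4],[0,0,0.5],[0,0,0.5]],"delta_rot":[[0,0,0],[0,0,0],[0,0,0],[0,0,0]],"gripper":[1,1,1,1]}' 60; python3 -m handwheel '{"translation":[[0,0,0.1],[0,0,0.2],[0,0,0.3],[0,0,0.3]],"delta_rot":[[0,0,0],[0,0,0],[0,0,0],[0,0,0]],"gripper":[1,1,1,1]}' 60; python3 -m handwheel '{"translation":[[0,0,0.1],[0,0,0.2],[0,0,0.2],[0,0,0.2]],"delta_rot":[[0,0,0],[0,0,0],[0,0,0],[0,0,0]],"gripper":[1,1,1,1]}' 60
```

```text
t: 21.1
position: [0.5816, -0.2852, 0.037]
ee_rot: [0.529, -0.529, 0.469, -0.47]
ft_force: [0.0, -0.2, -0.3]
width: -0.0002
t: 21.43
position: [0.5845, -0.2848, 0.037]
ee_rot: [0.529, -0.529, 0.469, -0.47]
ft_force: [0.1, -0.5, 0.6]
width: 0.0001
t: 21.77
position: [0.5864, -0.2845, 0.0369]
ee_rot: [0.529, -0.529, 0.47, -0.47]
ft_force: [-0.5, -0.5, 0.5]
width: 0.0002
```

```bash
python3 -m handwheel '{"translation":[[0,0,0.1],[0,0,0.2],[0,0,0.2],[0,0,0.2]],"delta_rot":[[0,0,0],[0,0,0],[0,0,0],[0,0,0]],"gripper":[1,1,1,1]}' 60; python3 -m handwheel '{"translation":[[0,0,0.1],[0,0,0.2],[0,0,0.2],[0,0,0.2]],"delta_rot":[[0,0,0],[0,0,0],[0,0,0],[0,0,0]],"gripper":[1,1,1,1]}' 60
python3 - <<'E'
from h import *
from bench import manip
for n in ("side","wrist"):
    c=manip.camera(n);i=c["img"][:,:,::-1];cv2.imwrite(f"pics/{n}14.png",cv2.resize(i[140:240,260:380],None,fx=5,fy=5) if n=="side" else i)
E
```

```text
t: 22.1
position: [0.5883, -0.2843, 0.0369]
ee_rot: [0.529, -0.529, 0.47, -0.47]
ft_force: [0.2, -0.7, 0.2]
width: 0.0002
t: 22.43
position: [0.5896, -0.2841, 0.0368]
ee_rot: [-0.528, 0.529, -0.47, 0.469]
ft_force: [-3.6, -0.7, 1.6]
width: 0.0
```

View pics/side14.png

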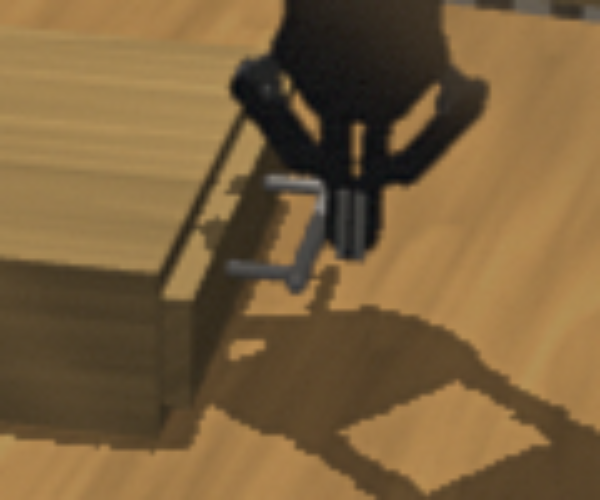

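View pics/wrist14.png

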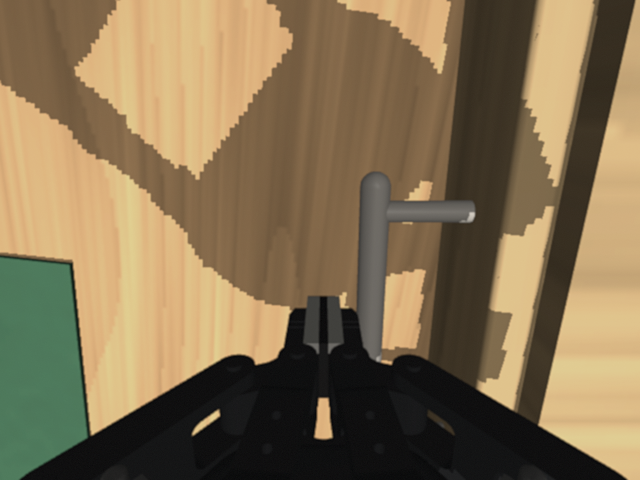

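```bash
python3 -m handwheel '{"translation":[[0,0,0.1],[0,0,0.15],[0,0,0.15],[0,0,0.15]],"delta_rot":[[0,0,0],[0,0,0],[0,0,0],[0,0,0]],"gripper":[1,1,1,1]}' 60; python3 -m handwheel '{"translation":[[0,0,0.1],[0,0,0.1],[0,0,0.1],[0,0,0.1]],"delta_rot":[[0,0,0],[0,0,0],[0,0,0],[0,0,0]],"gripper":[1,1,1,1]}' 60
```

```text
t: 22.87
position: [0.5899, -0.284, 0.0367]
ee_rot: [-0.528, 0.529, -0.471, 0.469]
ft_force: [-9.6, -1.1, 3.8]
width: 0.0001
t: 23.2
position: [0.59, -0.284, 0.0366]
ee_rot: [-0.528, 0.53, -0.471, 0.468]
ft_force: [-12.5, -2.0, 5.5]
width: -0.0001
```

The drawer is against its stop: 12.5 N and no more travel. I'll back off and verify.

```bash
python3 -m handwheel '{"translation":[[0,0,-1],[0,0,-3],[0,0,-6],[0,-3,-8],[0,-6,-10]],"delta_rot":[[0,0,0],[0,0,0],[0,0,0],[0,0,0],[0,0,0]],"gripper":[1,1,1,1,1]}' 60; python3 -m handwheel '{"translation":[[0,-4,0],[0,-8,-4],[0,-12,-8],[0,-12,-8],[0,-12,-8]],"delta_rot":[[0,0,0],[0,0,0],[0,0,0],[0,0,0],[0,0,0]],"gripper":[1,1,1,1,1]}' 60; python3 -m handwheel '{"translation":[[4,0,0],[8,0,0],[12,0,0],[12,0,0],[12,0,0]],"delta_rot":[[0,0,0],[0,0,0],[0,0,0],[0,0,0],[0,0,0]],"gripper":[1,1,1,1,1]}' 60;python3 - <<'E'
from h import *
from bench import manip
for n in ("side","top"):
    c=manip.camera(n);cv2.imwrite(f"pics/{n}15.png",c["img"][:,:,::-1]);np.savez(n+"15.npz",**c)
a=dict(np.load("top0.npz"));P=cloud(c);P0=cloud(a)
for nm,(u0,u1,v0,v1,zlo) in dict(box=(165,255,115,190,.03),jar=(265,318,95,155,.07),hammer=(170,230,280,425,.01)).items():
    for Q in(P0,P):
        q=Q[v0:v1,u0:u1];m=q[...,2]>zlo;print(nm,m.sum(),(q[m].mean(0)*1000).round(1))
m=np.zeros((480,640),bool);m[150:260,390:600]=1
q=P[150:260,360:600];
u=np.array([.993,.118]);s=(q[...,:2]-[.6533,-.2765])@u
for lo in range(-30,20,3):
    k=(s*1000>lo)&(s*1000<lo+3)&(abs((q[...,:2]-[.6533,-.2765])@np.array([-.118,.993]))<.1);print(lo,k.sum(),np.median(q[k][:,2]).round(3) if k.sum() else '')
E
```

```text
t: 23.62
position: [0.4918, -0.2948, 0.0959]
ee_rot: [0.529, -0.528, 0.471, -0.469]
ft_force: [1.2, -0.9, 1.8]
width: -0.0001
t: 24.03
position: [0.4133, -0.3068, 0.2222]
ee_rot: [-0.528, 0.529, -0.467, 0.473]
ft_force: [1.5, -1.2, 0.4]
width: -0.0002
t: 24.45
position: [0.4285, -0.4257, 0.2151]
ee_rot: [0.528, -0.528, 0.47, -0.47]
ft_force: [-0.7, 0.8, -0.3]
width: -0.0001
box 2446 [719.4 263.   38.7]
box 2454 [719.3 263.   38.7]
jar 664 [764.9  90.2  83.3]
jar 662 [765.1  90.2  83.3]
hammer 1994 [268.3 279.3  22.1]
hammer 1987 [268.7 279.4  22.1]
-30 120 -0.001
-27 123 -0.001
-24 119 -0.001
-21 121 -0.001
-18 116 -0.001
-15 608 0.04
-12 336 0.06
-9 148 0.071
-6 135 0.071
-3 144 0.072
0 231 0.075
3 193 0.083
6 149 0.084
9 139 0.084
12 144 0.084
15 140 0.084
18 141 0.084
```

View pics/top15.png

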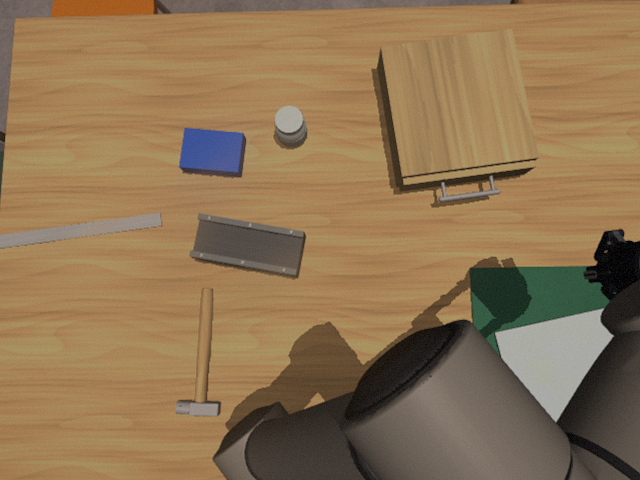

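View pics/side15.png

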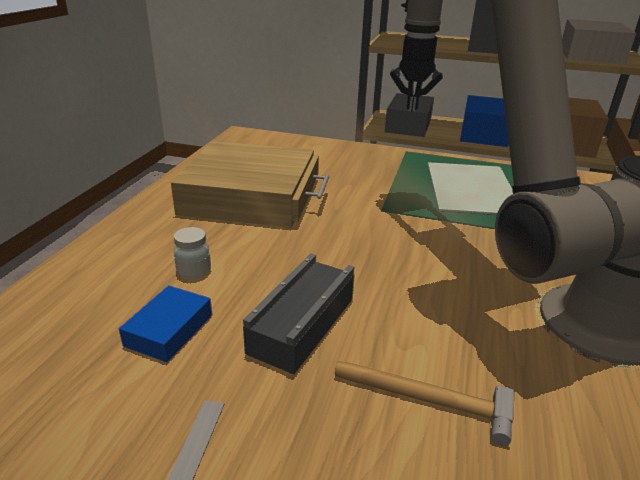

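The drawer is shut, with its front panel against the cabinet at (455,178) in the top view. The box, jar and hammer haven't moved, and the arm is clear. Handing in.

```bash
python3 -c "
from bench import manip
print(manip.job_done())"
```

```text
the job is handed in; nothing more can be done
None
```

The plate is in the drawer, the drawer is shut, and the job was handed in at about 24.5 s of the 72 s allowed.

- **Push and rest:** I pushed the plate along the bed with closed fingers until about 62 mm hung out over the -y end. It rested there for about 3 s while the arm moved round to grip it.
- **Grip and lay down:** I gripped the overhanging end by its long sides. The first grip had only about 5 mm of overlap, so I regripped 2 mm lower. The plate stayed level while I carried it.
- **Release:** The fingertips touched the drawer floor while the plate was still 2–3 mm above it. I eased the grip open slowly, so it settled that last bit rather than going down in contact with the floor. Afterwards its top measured 28 mm all along, which means it lies flat on the floor.
- **Drawer:** I pushed the handle until it stopped moving at 12.5 N. The front panel now sits about 15 mm proud of the cabinet front, which is its own thickness, so the drawer is fully shut.

In the final images the box, jar and hammer are within 0.5 mm of where they started. The bed is empty and the robot touches nothing. I couldn't see the plate once the drawer was shut. Two readings disagreed: the gripper read 57 mm on the 60 mm plate, probably because the fingertips flex under load.

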